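Tip the collection carton onto the weighing platform

TASK

Weigh the tall sealed collection carton. It is too wide to grip, so slide it upright across the table until its foot butts squarely against the nearer edge of the low weighing platform, then push its top over so that it comes to lie flat on its broad side on the platform, in line with it and roughly central, its foot end overhanging by no more than about 5 cm. Do not disturb the other things on the table.

Things in the scene. Friction and masses are not known exactly. Their poses are not given: they have to be found in the camera images.
- carton: Closed cardboard carton, loose, 120 mm (own x) by 90 mm (own y) by 190 mm tall (own z), 0.3 to 0.6 kg, evenly filled. Its broad sides (own +y and -y) bear a blank label; slot on top. Origin: centre of its underside. Starts upright, left (+y) or right (-y) of the scale, a broad side facing the scale's nearer edge within about 0.3 rad, 35 to 95 mm from it.
- carton_mid (a point): Centre of the carton's volume, 95 mm from its underside, with the carton's axes.
- scale: Bench scale fixed to the table: flat steel platform 200 mm (own x) by 220 mm (own y), top 14 mm above the table, sides vertical, does not give. Origin: platform's centre, at table height; z up. Its edges at own y = +110 and -110 mm are free to butt against. On its far side (own x +102 to +162 mm, own y within 90 mm) is a grey console, 40 mm high.
- jar: Loose closed glass jar, 84 mm across, 150 mm tall, standing on the table on the opposite side of the scale from the carton; origin at the centre of its underside. Leave it alone.
- mug: Loose white mug, 80 mm across, 95 mm tall, beyond the scale; origin under its centre. Leave it alone.
- fruit: Loose plate of oranges, 140 mm across, 116 mm tall, beyond the scale; origin under its centre. Leave it alone.
- short_carton: Loose low cardboard carton, 150 x 130 x 90 mm, at the right side of the table; origin under its centre. Leave it alone.

How it is judged:
On the way:
1. the carton, upright on the table, butts against the platform's edge (within 12 mm) and stands square to it (within 0.15 rad) (angle between carton's own z axis and vertical below 0.15 rad and height (world z) of carton below 0.012 m and angle between the y axis of carton and the y axis of scale, either way round below 0.15 rad and x of carton in the frame of scale between -0.07 and 0.07 m and y of carton in the frame of scale between -0.167 and 0.167 m), for 0.1 s.
At the end, for the whole second after the job is handed in: The carton lies flat (within 0.08 rad) on a broad side on the platform, its long axis within 0.3 rad of the platform's own y axis, its centre within 60 mm (own x) and 70 mm (own y) of the platform's centre (so at most 55 mm overhangs), carried by the scale, at rest ((angle between carton's own y axis and vertical below 0.08 rad or angle between carton's own y axis and vertical above 3.06 rad) and z of carton_mid in the frame of scale between 0.052 and 0.066 m and x of carton_mid in the frame of scale between -0.06 and 0.06 m and y of carton_mid in the frame of scale between -0.07 and 0.07 m and angle between the z axis of carton and the y axis of scale, either way round below 0.3 rad and contact force between carton and scale above 1 N and linear speed of carton below 0.02 m/s); the robot touches nothing.
It fails at once if the jar is moved by more than 25 mm or tipped (distance of jar from where it was at the start of the episode above 0.025 m or angle between jar's own z axis and vertical above 0.3 rad).
It fails at once if the mug, the fruit or the short carton is moved by more than 25 mm (distance of any of mug, fruit, short_carton from where it was at the start of the episode above 0.025 m).
It also fails if it takes over 48 s, if anything falls off the work surface, if the arm or the gripper's body presses on something with over 40 N, if the wrist force passes 120 N, or if a joint passes its speed limit or range.

ROBOT

A 7-joint arm with a two-finger parallel gripper is mounted at the origin on the work surface. World frame = base frame: x ahead of the robot, y to its left, z up, the work surface at z = 0. Lengths are in m, angles in rad, forces in N, time in s.
With the tool pointing down it reaches from about 0.375 to 0.925 m from the base axis. Payload 3.1 kg.
Tool frame: the origin (TCP) lies at the very end of the fingers, on their centre line; the grasp point (between the pads) lies 19 mm behind it; x points along the fingers, y is the direction in which the jaws open and shut, and the axes are right-handed (so a half turn about x gives the same grasp; the last joint's range is limited). The gripper opens to 85 mm and grips with 20 to 120 N. Pads are 22 mm wide; open, the fingers measure 114 mm over their backs; the gripper's body (76 mm by 85 mm) begins 54 mm behind the grasp point. The pads swing forward as they close: fully open they stand 13 mm farther back than shut.
Start: joints at [1.016, 0.383, 0.044, 1.598, -0.018, 1.161, -0.05], TCP at [0.287, -0.583, 0.231] pointing down, gripper open.
Joint ranges: [-2.61, 2.61], [-0.41, 2.15], [-1.48, 1.57], [0, 2.5], [-1.57, 4.71], [0.05, 1.97], [-2.85, 2.85]. Speed limits (rad/s): [2.79, 2.79, 3.14, 3.14, 3.14, 3.14, 3.14].

INTERFACE

Orientations are given as a 3x3 rotation matrix whose columns are the frame's x, y, z axes.
In Python, from cell import r, vision gives the robot as it stands.
- The arm moves only by the shell command python3 -m pendant 'ROWS'. ROWS is JSON, a list of rows, each an object with "hand": the closure, from 0 (fully open) to 1 (shut); "linear": the shift along the tool's x, y, z in m, a list of three; "delta_rot": the turn, a rotation vector about the tool's x, y, z in rad, a list of three. In form: [{"hand": hand, "linear": [x, y, z], "delta_rot": [wx, wy, wz]}, ...]. A call has exactly 8 rows; each row is the pose to reach, as a shift and turn from the pose commanded when the call began, along the tool's axes at that moment; what a row does not reach only later rows make up. A row lasts 1/8 s, in which the tool goes at most 62.5 mm and 10.7 degrees, less where a joint would pass 70% of its speed; a pose out of reach is approached as far as the arm can. A call with a gripper value outside its range is refused whole. The fingers move at their own pace and stop on an object; the grip force is fixed at half the most. Time passes only in rows, so rows that repeat a pose let the fingers close, or fill a call up. It gives the time, the measured TCP pose, the force and the opening at its end, in the units of the state.
- r.state(): the state, without advancing time (a new reading comes with each control period).
- vision.read_camera(name): name is "side" or "top"; returns a dict with "frame" (384x512x3 uint8, blue, green, red), "mtx" (3x3 intrinsics, pixels), "R" (3x3) and "t" (3): a world point X has camera coordinates R X + t. Camera axes: x right, y down, z forward; pixel columns grow to the right and rows downward; lengths in m; the calibration is good to about 2 mm. A picture is of the moment at which its call begins. There is no depth.
- r.hand_in(): hands the job in, once; it reports no verdict.
The state is a dict: "t": time; "qpos": joint angles; "qd": joint speeds; "joint_efforts": joint torques, N m; "tool_pos": TCP position; "tcp_rot": TCP orientation; "ft_force": force on the tool from outside, world axes, zero at the start; "torque": the same for the moment, N m; "gripper_width": finger opening in m.
Only numpy, scipy, OpenCV 4.12 (cv2) and the standard library are available. Lean on these libraries where they do the work, as an engineer would, in place of code of your own. Each camera call takes 0.05 s, during which the arm holds its last target.

## Working session

There is one attempt and no reset: what is moved stays moved. The work goes in short steps, Python scripts to look and compute and a shell command to move; the robot and the scene stay as the last step left them, time stands still between calls to the robot, and variables do not carry over. Pictures are saved under pics/ and viewed, and the job is handed in when it is done.

```bash
ls; mkdir -p pics; python3 - <<'E'
from cell import r, vision
import cv2, numpy as np
for n in ("side","top"):
    c=vision.read_camera(n); cv2.imwrite(f"pics/{n}0.png",c["frame"]); np.savez(f"{n}cal.npz",mtx=c["mtx"],R=c["R"],t=c["t"])
    print(n,c["mtx"].round(1).tolist(),(-c["R"].T@c["t"]).round(3),c["R"].round(3).tolist())
s=r.state(); print({k:np.round(v,3).tolist() for k,v in s.items()})
E
```

```text
pics
side [[454.2, 0.0, 257.8], [0.0, 454.2, 192.7], [0.0, 0.0, 1.0]] [0.529 0.724 1.003] [[-0.994, -0.108, -0.019], [-0.063, 0.701, -0.711], [0.09, -0.705, -0.703]]
top [[459.4, 0.0, 252.7], [0.0, 459.4, 196.9], [0.0, 0.0, 1.0]] [ 0.517 -0.148  1.623] [[0.028, -1.0, 0.006], [-0.997, -0.029, -0.066], [0.066, -0.004, -0.998]]
{'t': 0.1, 'qpos': [1.016, 0.384, 0.044, 1.599, -0.018, 1.161, -0.05], 'qd': [-0.001, -0.001, 0.001, -0.003, 0.001, -0.0, 0.001], 'joint_efforts': [0.003, -43.473, 1.029, -25.045, 0.011, 0.005, -0.0], 'tool_pos': [0.286, -0.583, 0.23], 'tcp_rot': [[-0.001, 0.441, -0.897], [0.002, -0.897, -0.441], [-1.0, -0.002, 0.0]], 'ft_force': [-0.498, -0.478, -0.316], 'torque': [0.025, -0.042, 0.014], 'gripper_width': 0.085}
```

View pics/side0.png

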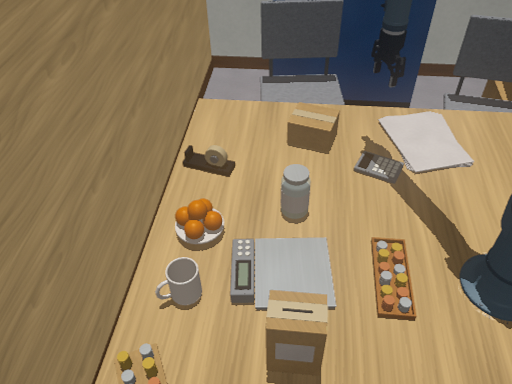

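View pics/top0.png

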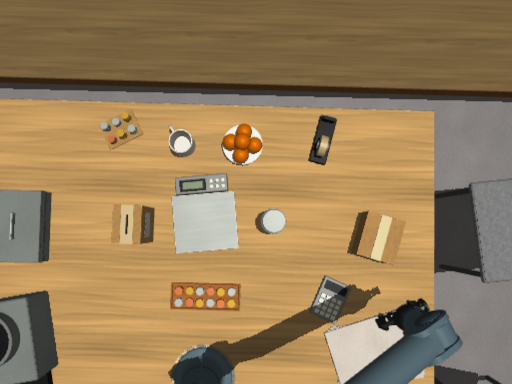

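```bash
cat > h.py <<'E'
import numpy as np, cv2
C={n:dict(np.load(f"{n}cal.npz")) for n in("side","top")}
def ray(n,u,v,z):
    c=C[n]; o=-c["R"].T@c["t"]; d=c["R"].T@np.linalg.inv(c["mtx"])@np.array([u,v,1.]); return o+d*(z-o[2])/d[2]
def proj(n,X):
    c=C[n]; p=c["mtx"]@(c["R"]@np.array(X)+c["t"]); return p[:2]/p[2]
E
python3 - <<'E'
import cv2
a=cv2.imread("pics/top0.png")[165:275,90:250]; a=cv2.resize(a,None,fx=5,fy=5,interpolation=cv2.INTER_CUBIC); cv2.imwrite("pics/t0z.png",a)
a=cv2.imread("pics/side0.png")[220:384,220:350]; a=cv2.resize(a,None,fx=3.5,fy=3.5,interpolation=cv2.INTER_CUBIC); cv2.imwrite("pics/s0z.png",a)
E
```

```text
(no output)
```

View pics/t0z.png

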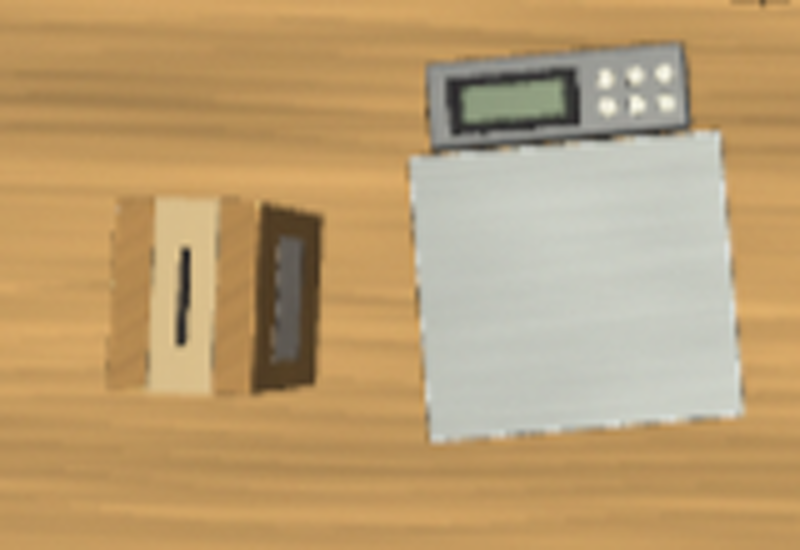

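View pics/s0z.png

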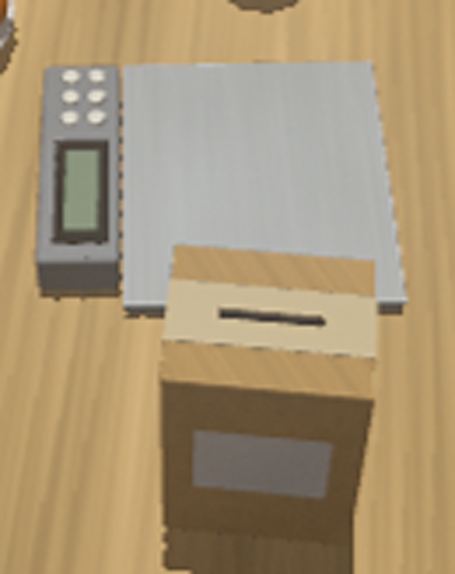

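```bash
python3 - <<'E'
from h import *
P=[ray("top",89.6+x/5,164.6+y/5,.014) for x,y in[(410,157),(720,131),(743,413),(430,441)]]
K=[ray("top",89.6+x/5,164.6+y/5,.19) for x,y in[(118,198),(262,202),(252,393),(107,388)]]
for Q in(P,K):
    print(np.round(Q,3)[:,:2].tolist(), np.mean(Q,0).round(3))
    for i in range(4): d=Q[(i+1)%4]-Q[i]; print(np.linalg.norm(d).round(3), np.degrees(np.arctan2(d[1],d[0])).round(1))
# foot of carton visible bottom edge
print([ray("top",89.6+x/5,164.6+y/5,0).round(3) for x,y in [(322,212),(314,384)]])
# jar, mug etc
print(ray("top",272,221,.15),ray("top",181,143,.095),ray("top",242,144,.03))
print("side scale corners",[proj("side",p).round(0).tolist() for p in P],[proj("side",p).round(0).tolist() for p in K])
E
```

```text
[[0.62, 0.13], [0.644, -0.087], [0.448, -0.109], [0.422, 0.108]] [0.533 0.01  0.014]
0.218 -83.5
0.198 -173.6
0.219 96.7
0.199 6.3
[[0.578, 0.28], [0.578, 0.191], [0.459, 0.192], [0.46, 0.281]] [0.519 0.236 0.19 ]
0.09 -90.0
0.119 179.5
0.09 89.6
0.118 -0.5
[array([0.58 , 0.193, 0.   ]), array([0.459, 0.193, 0.   ])]
[ 0.54003281 -0.21803637  0.15      ] [0.79372281 0.09148138 0.095     ] [ 0.80819314 -0.11186557  0.03      ]
side scale corners [[255.0, 307.0], [255.0, 238.0], [325.0, 237.0], [336.0, 306.0]] [[265.0, 328.0], [270.0, 289.0], [327.0, 294.0], [326.0, 334.0]]
```

```bash
python3 -m pendant '[{"hand":0,"linear":[-0.01,-0.02,-0.02],"delta_rot":[0,0,0]},{"hand":0,"linear":[-0.02,-0.06,-0.06],"delta_rot":[0,0,0]},{"hand":0,"linear":[-0.03,-0.10,-0.10],"delta_rot":[0,0,0]},{"hand":0,"linear":[-0.04,-0.14,-0.14],"delta_rot":[0.05,0,0]},{"hand":0,"linear":[-0.04,-0.18,-0.18],"delta_rot":[0.1,0,0]},{"hand":0,"linear":[-0.04,-0.22,-0.22],"delta_rot":[0.15,0,0]},{"hand":0,"linear":[-0.04,-0.26,-0.26],"delta_rot":[0.2,0,0]},{"hand":0,"linear":[-0.04,-0.30,-0.30],"delta_rot":[0.25,0,0]}]'; python3 - <<'E'
from cell import r
import numpy as np
s=r.state();print(s["t"],s["qpos"].round(2) if hasattr(s["qpos"],"round") else s["qpos"],np.round(s["tcp_rot"],3).tolist())
E
```

```text
t: 1.1
tool_pos: [0.4236, -0.1799, 0.271]
tcp_rot: [[-0.0, 0.204, -0.979], [-0.0, -0.979, -0.204], [-1.0, 0.0, 0.0]]
ft_force: [1.0, -0.9, 0.4]
gripper_width: 0.0851
1.1 [ 0.57 -0.01 -0.26  1.98 -0.    1.17 -1.05] [[-0.0, 0.204, -0.979], [-0.0, -0.979, -0.204], [-1.0, 0.0, 0.0]]
```

```bash
python3 -m pendant '[{"hand":0,"linear":[0,-0.05,-0.018],"delta_rot":[0.02,0,0]},{"hand":0,"linear":[0,-0.11,-0.038],"delta_rot":[0.04,0,0]},{"hand":0,"linear":[0,-0.17,-0.059],"delta_rot":[0.06,0,0]},{"hand":0,"linear":[0,-0.23,-0.08],"delta_rot":[0.08,0,0]},{"hand":0,"linear":[0,-0.29,-0.10],"delta_rot":[0.094,0,0]},{"hand":0,"linear":[0,-0.35,-0.122],"delta_rot":[0.094,0,0]},{"hand":0,"linear":[0,-0.41,-0.143],"delta_rot":[0.094,0,0]},{"hand":0,"linear":[0,-0.46,-0.16],"delta_rot":[0.094,0,0]}]'; cat > st.py <<'E'
from cell import r
import numpy as np
s=r.state();p=np.array(s["tool_pos"]);y=np.array([-.112,.994]);x=np.array([.994,.112]);d=p[:2]-[.533,.010]
print("q",np.round(s["qpos"],2),"scale-frame",(d@x).round(4),(d@y).round(4),p[2].round(4))
E
python3 st.py
```

```text
t: 2.1
tool_pos: [0.4857, 0.3029, 0.2709]
tcp_rot: [[-0.0, 0.112, -0.994], [-0.0, -0.994, -0.112], [-1.0, 0.0, 0.0]]
ft_force: [1.4, -0.1, -0.4]
gripper_width: 0.0857
q [-0.02  0.28 -0.72  1.71  0.2   1.22 -2.24] scale-frame -0.0142 0.2965 0.2709
```

```bash
python3 -m pendant '[{"hand":0,"linear":[0,-0.04,-0.01],"delta_rot":[0,0,0]},{"hand":0,"linear":[0,-0.07,-0.017],"delta_rot":[0,0,0]},{"hand":0,"linear":[0.03,-0.07,-0.017],"delta_rot":[0,0,0]},{"hand":0,"linear":[0.06,-0.07,-0.017],"delta_rot":[0,0,0]},{"hand":0,"linear":[0.08,-0.07,-0.017],"delta_rot":[0,0,0]},{"hand":0,"linear":[0.10,-0.07,-0.017],"delta_rot":[0,0,0]},{"hand":0,"linear":[0.10,-0.07,-0.017],"delta_rot":[0,0,0]},{"hand":0,"linear":[0.10,-0.07,-0.017],"delta_rot":[0,0,0]}]'; python3 st.py; python3 - <<'E'
from cell import vision
import cv2
for n in ("side","top"):
    f=vision.read_camera(n)["frame"]; cv2.imwrite(f"pics/{n}1.png",f)
E
```

```text
t: 3.1
tool_pos: [0.4953, 0.3732, 0.1722]
tcp_rot: [[0.001, 0.112, -0.994], [0.001, -0.994, -0.112], [-1.0, -0.001, -0.001]]
ft_force: [0.7, 0.1, -0.6]
gripper_width: 0.0856
q [-0.17  0.48 -0.69  1.7   0.34  1.09 -2.42] scale-frame 0.0032 0.3653 0.1722
```

View pics/side1.png

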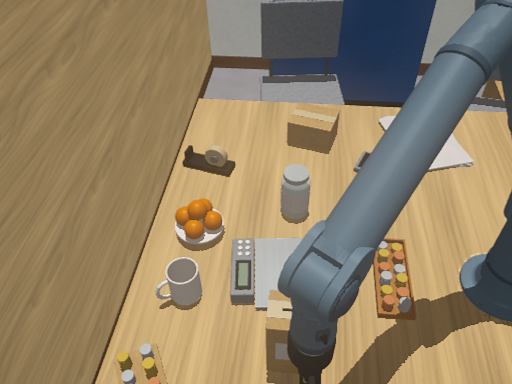

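View pics/top1.png

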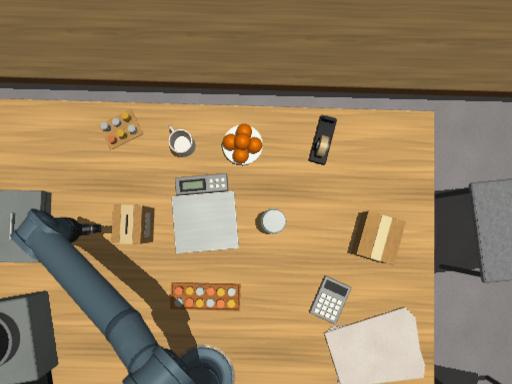

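```bash
python3 -m pendant '[{"hand":0,"linear":[0.03,0,0],"delta_rot":[0,0,0]},{"hand":0,"linear":[0.06,0,0],"delta_rot":[0,0,0]},{"hand":0,"linear":[0.09,0,0],"delta_rot":[0,0,0]},{"hand":0,"linear":[0.12,0,0],"delta_rot":[0,0,0]},{"hand":0,"linear":[0.14,0,0],"delta_rot":[0,0,0]},{"hand":0,"linear":[0.15,0,0],"delta_rot":[0,0,0]},{"hand":0,"linear":[0.15,0.01,0],"delta_rot":[0,0,0]},{"hand":0,"linear":[0.15,0.015,0],"delta_rot":[0,0,0]}]'; python3 st.py
```

```text
t: 4.2
tool_pos: [0.4976, 0.3572, 0.0223]
tcp_rot: [[0.002, 0.112, -0.994], [0.0, -0.994, -0.112], [-1.0, -0.0, -0.002]]
ft_force: [-0.2, -0.7, -0.5]
gripper_width: 0.0858
q [-0.22  0.65 -0.6   1.8   0.48  0.84 -2.51] scale-frame 0.0037 0.349 0.0223
```

```bash
python3 -m pendant '[{"hand":0,"linear":[0,0.005,0],"delta_rot":[0,0,0]},{"hand":0,"linear":[0,0.01,0],"delta_rot":[0,0,0]},{"hand":0,"linear":[0,0.015,0],"delta_rot":[0,0,0]},{"hand":0,"linear":[0,0.02,0],"delta_rot":[0,0,0]},{"hand":0,"linear":[0,0.025,0],"delta_rot":[0,0,0]},{"hand":0,"linear":[0,0.03,0],"delta_rot":[0,0,0]},{"hand":0,"linear":[0,0.035,0],"delta_rot":[0,0,0]},{"hand":0,"linear":[0,0.04,0],"delta_rot":[0,0,0]}]'; python3 st.py; python3 - <<'E'
from cell import vision
import cv2
for n in ("side","top"):
    f=vision.read_camera(n)["frame"]; cv2.imwrite(f"pics/{n}2.png",f)
    f=f[165:275,60:250] if n=="top" else f[220:384,220:350]
    cv2.imwrite(f"pics/{n}2z.png",cv2.resize(f,None,fx=3.6,fy=3.6,interpolation=2))
E
```

```text
t: 5.2
tool_pos: [0.5009, 0.3177, 0.0212]
tcp_rot: [[-0.0, 0.113, -0.994], [-0.0, -0.994, -0.113], [-1.0, 0.0, 0.0]]
ft_force: [-0.8, 3.1, 1.5]
gripper_width: 0.085
q [-0.15  0.63 -0.6   1.84  0.47  0.82 -2.45] scale-frame 0.0026 0.3095 0.0212
```

View pics/top2z.png

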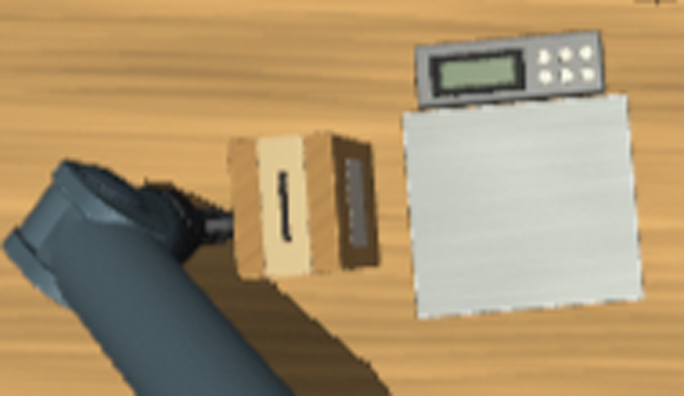

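View pics/side2z.png

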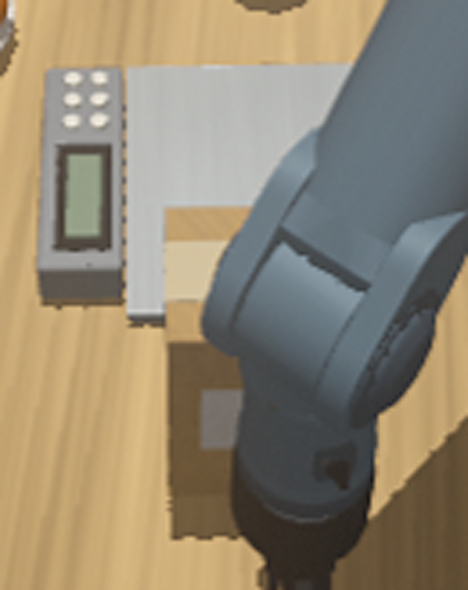

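```bash
cat > m.py <<'E'
from h import *
import sys
def meas(Q,z=.19):
    K=np.array([ray("top",u,v,z) for u,v in Q]); c=K.mean(0)[:2]-[.533,.010]
    a=(K[0]-K[3])+(K[1]-K[2]); print("xs,ys",(c@[.994,.112]).round(4),(c@[-.112,.994]).round(4),"yaw rel deg",(np.degrees(np.arctan2(a[1],a[0]))-6.4).round(1),"sizes",[np.linalg.norm(K[(i+1)%4]-K[i]).round(3) for i in range(4)])
E
python3 - <<'E'
from m import *
meas([(59.6+x/3.6,164.6+y/3.6) for x,y in[(229,139),(331,132),(340,272),(240,279)]])
E
```

```text
xs,ys 0.0139 0.188 yaw rel deg 0.2 sizes [np.float64(0.088), np.float64(0.121), np.float64(0.086), np.float64(0.121)]
```

```bash
python3 -m pendant '[{"hand":0,"linear":[0,0.004,0],"delta_rot":[0,0,0]},{"hand":0,"linear":[0,0.008,0],"delta_rot":[0,0,0]},{"hand":0,"linear":[0,0.012,0],"delta_rot":[0,0,0]},{"hand":0,"linear":[0,0.016,0],"delta_rot":[0,0,0]},{"hand":0,"linear":[0,0.019,0],"delta_rot":[0,0,0]},{"hand":0,"linear":[0,0.022,0],"delta_rot":[0,0,0]},{"hand":0,"linear":[0,0.025,0],"delta_rot":[0,0,0]},{"hand":0,"linear":[0,0.027,0],"delta_rot":[0,0,0]}]'; python3 st.py; python3 - <<'E'
from cell import vision
import cv2
for n in ("side","top"):
    f=vision.read_camera(n)["frame"]; cv2.imwrite(f"pics/{n}3.png",f)
    f=f[165:275,90:250] if n=="top" else f[220:384,220:350]
    cv2.imwrite(f"pics/{n}3z.png",cv2.resize(f,None,fx=5 if n=="top" else 3.5,fy=5 if n=="top" else 3.5,interpolation=2))
E
```

```text
t: 6.3
tool_pos: [0.504, 0.291, 0.0213]
tcp_rot: [[-0.0, 0.113, -0.994], [-0.0, -0.994, -0.113], [-1.0, 0.0, 0.0]]
ft_force: [0.2, 3.5, 1.9]
gripper_width: 0.0857
q [-0.11  0.61 -0.6   1.87  0.47  0.8  -2.41] scale-frame 0.0027 0.2826 0.0213
```

View pics/top3z.png

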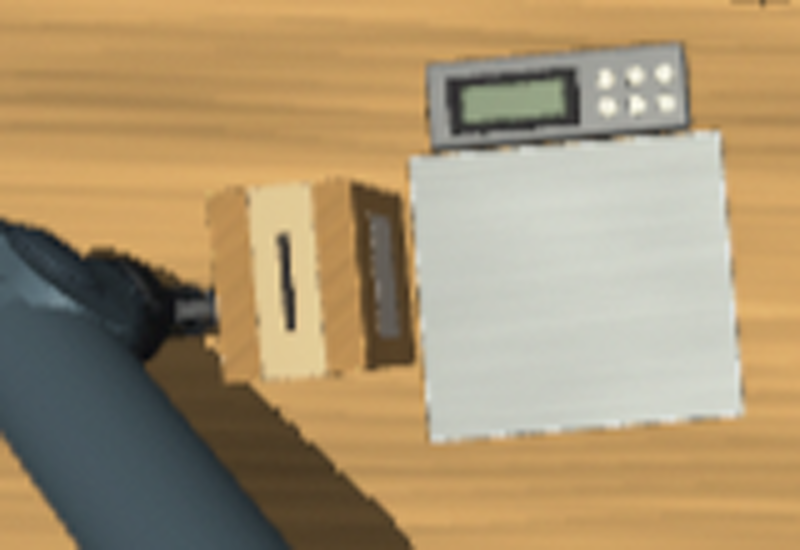

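```bash
python3 -m pendant '[{"hand":0,"linear":[0,0.002,0],"delta_rot":[0,0,0]},{"hand":0,"linear":[0,0.003,0],"delta_rot":[0,0,0]},{"hand":0,"linear":[0,0.004,0],"delta_rot":[0,0,0]},{"hand":0,"linear":[0,0.005,0],"delta_rot":[0,0,0]},{"hand":0,"linear":[0,0.006,0],"delta_rot":[0,0,0]},{"hand":0,"linear":[0,0.007,0],"delta_rot":[0,0,0]},{"hand":0,"linear":[0,0.007,0],"delta_rot":[0,0,0]},{"hand":0,"linear":[0,0.007,0],"delta_rot":[0,0,0]}]'; python3 st.py; python3 - <<'E'
from cell import vision
import cv2
for n in ("side","top"):
    f=vision.read_camera(n)["frame"]; cv2.imwrite(f"pics/{n}4.png",f)
    f=f[165:275,90:250] if n=="top" else f[220:384,220:350]
    cv2.imwrite(f"pics/{n}4z.png",cv2.resize(f,None,fx=5 if n=="top" else 3.5,fy=5 if n=="top" else 3.5,interpolation=2))
E
```

```text
t: 7.4
tool_pos: [0.5048, 0.2841, 0.0212]
tcp_rot: [[-0.0, 0.113, -0.994], [-0.0, -0.994, -0.113], [-1.0, 0.0, 0.0]]
ft_force: [-0.2, 2.3, 1.0]
gripper_width: 0.0854
q [-0.1   0.61 -0.6   1.88  0.46  0.8  -2.4 ] scale-frame 0.0027 0.2757 0.0212
```

View pics/top4z.png

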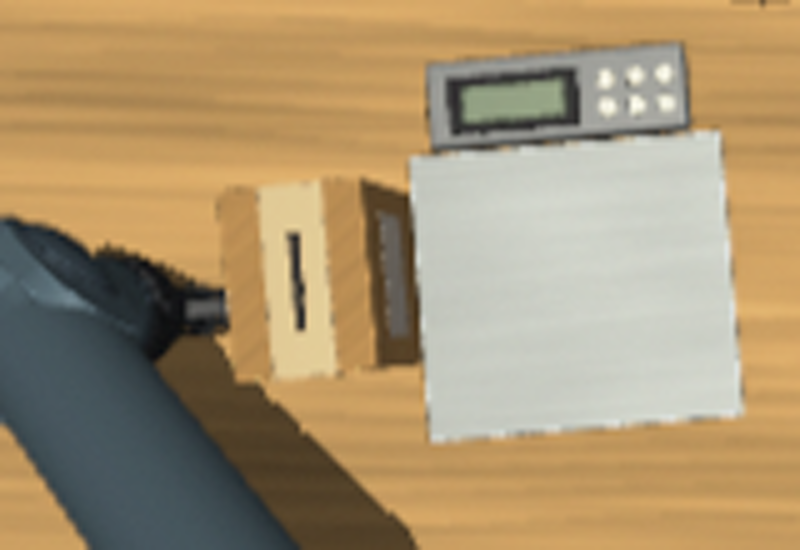

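```bash
python3 -m pendant '[{"hand":0,"linear":[0,0.0005,0],"delta_rot":[0,0,0]},{"hand":0,"linear":[0,0.001,0],"delta_rot":[0,0,0]},{"hand":0,"linear":[0,0.0015,0],"delta_rot":[0,0,0]},{"hand":0,"linear":[0,0.002,0],"delta_rot":[0,0,0]},{"hand":0,"linear":[0,0.0025,0],"delta_rot":[0,0,0]},{"hand":0,"linear":[0,0.003,0],"delta_rot":[0,0,0]},{"hand":0,"linear":[0,0.003,0],"delta_rot":[0,0,0]},{"hand":0,"linear":[0,0.003,0],"delta_rot":[0,0,0]}]'; python3 st.py; python3 - <<'E'
from cell import vision
import cv2
for n in ("side","top"):
    f=vision.read_camera(n)["frame"]; cv2.imwrite(f"pics/{n}5.png",f)
    f=f[165:275,90:250] if n=="top" else f[220:384,220:350]
    cv2.imwrite(f"pics/{n}5z.png",cv2.resize(f,None,fx=5 if n=="top" else 3.5,fy=5 if n=="top" else 3.5,interpolation=2))
E
```

```text
t: 8.5
tool_pos: [0.5053, 0.2816, 0.0214]
tcp_rot: [[0.0, 0.113, -0.994], [0.0, -0.994, -0.113], [-1.0, -0.0, -0.0]]
ft_force: [-0.1, 5.2, 3.0]
gripper_width: 0.0854
q [-0.09  0.6  -0.6   1.88  0.46  0.8  -2.4 ] scale-frame 0.0029 0.2731 0.0214
```

View pics/top5z.png

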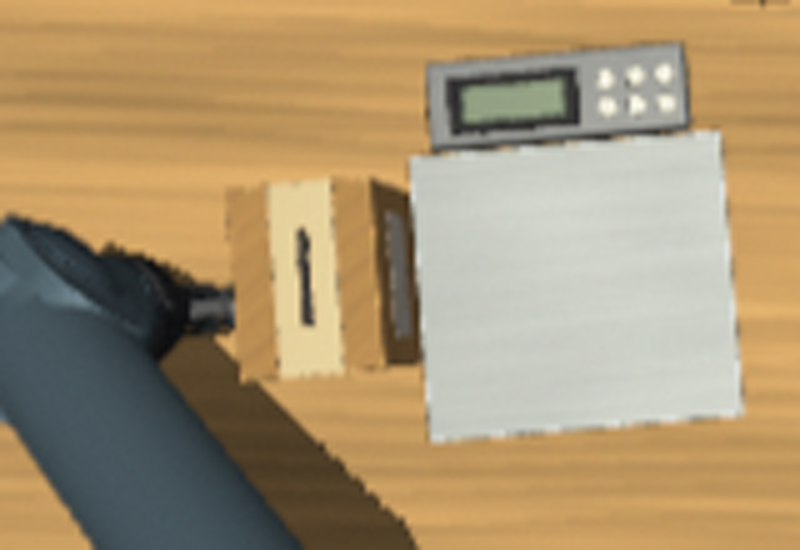

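View pics/side5z.png

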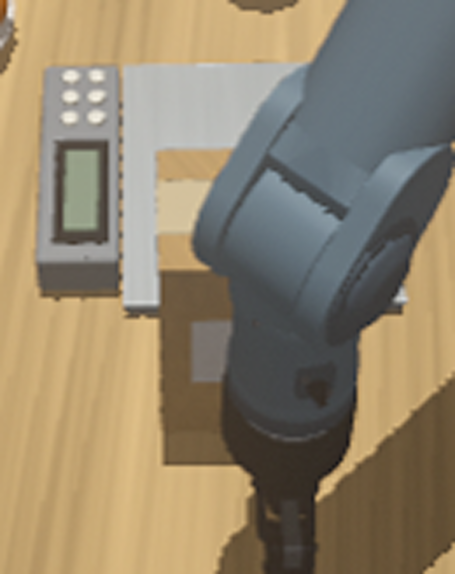

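```bash
python3 -m pendant '[{"hand":0,"linear":[0,-0.005,0],"delta_rot":[0,0,0]},{"hand":0,"linear":[0,-0.015,0],"delta_rot":[0,0,0]},{"hand":0,"linear":[0,-0.025,0],"delta_rot":[0,0,0]},{"hand":0,"linear":[-0.03,-0.03,-0.005],"delta_rot":[0,0,0]},{"hand":0,"linear":[-0.06,-0.03,-0.009],"delta_rot":[0,0,0]},{"hand":0,"linear":[-0.09,-0.03,-0.009],"delta_rot":[0,0,0]},{"hand":0,"linear":[-0.11,-0.03,-0.009],"delta_rot":[0,0,0]},{"hand":0,"linear":[-0.11,-0.03,-0.009],"delta_rot":[0,0,0]}]'; python3 st.py; python3 - <<'E'
from cell import vision
import cv2
for n in ("top",):
    f=vision.read_camera(n)["frame"]; cv2.imwrite(f"pics/{n}6.png",f)
    f=f[165:275,90:250] if n=="top" else f[220:384,220:350]
    cv2.imwrite(f"pics/{n}6z.png",cv2.resize(f,None,fx=5 if n=="top" else 3.5,fy=5 if n=="top" else 3.5,interpolation=2))
E
```

```text
t: 9.6
tool_pos: [0.5115, 0.313, 0.1328]
tcp_rot: [[0.003, 0.113, -0.994], [0.001, -0.994, -0.113], [-1.0, -0.001, -0.003]]
ft_force: [0.2, 0.8, -0.0]
gripper_width: 0.0852
q [-0.07  0.48 -0.68  1.78  0.36  1.   -2.35] scale-frame 0.0126 0.3036 0.1328
```

View pics/top6z.png

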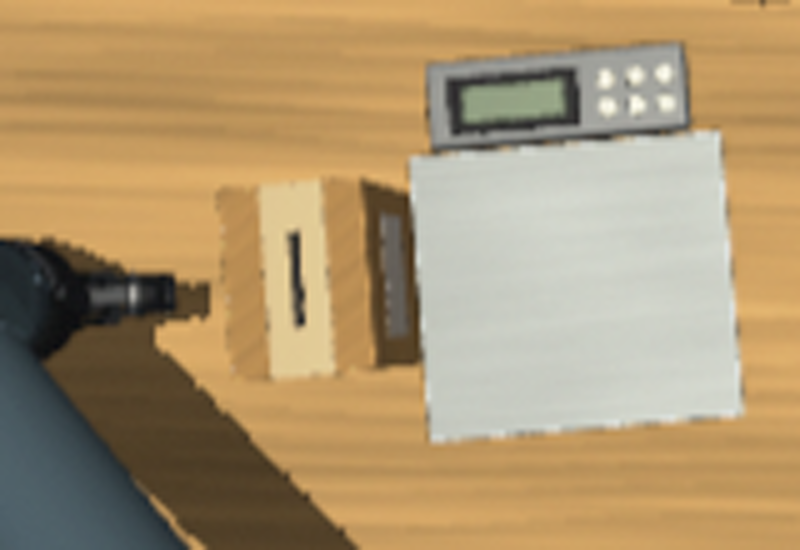

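```bash
python3 - <<'E'
from m import *
meas([(89.6+x/5,164.6+y/5) for x,y in[(217,189),(362,180),(376,369),(232,379)]])
E
python3 -m pendant '[{"hand":0,"linear":[0,0.01,0],"delta_rot":[0,0,0]},{"hand":0,"linear":[0,0.02,0],"delta_rot":[0,0,0]},{"hand":0,"linear":[0,0.03,0],"delta_rot":[0,0,0]},{"hand":0,"linear":[0,0.04,0],"delta_rot":[0,0,0]},{"hand":0,"linear":[0,0.05,0],"delta_rot":[0,0,0]},{"hand":0,"linear":[0,0.06,0],"delta_rot":[0,0,0]},{"hand":0,"linear":[0,0.07,0],"delta_rot":[0,0,0]},{"hand":0,"linear":[0,0.075,0],"delta_rot":[0,0,0]}]'; python3 st.py; python3 - <<'E'
from cell import vision
import cv2
for n in ("side",):
    f=vision.read_camera(n)["frame"]; cv2.imwrite(f"pics/{n}7.png",f)
    f=f[200:384,180:350]
    cv2.imwrite(f"pics/{n}7z.png",cv2.resize(f,None,fx=3,fy=3,interpolation=2))
E
```

```text
xs,ys 0.0151 0.1562 yaw rel deg 0.4 sizes [np.float64(0.09), np.float64(0.118), np.float64(0.089), np.float64(0.119)]
t: 10.65
tool_pos: [0.5229, 0.2484, 0.1419]
tcp_rot: [[0.015, 0.12, -0.993], [0.012, -0.993, -0.12], [-1.0, -0.011, -0.016]]
ft_force: [-2.5, 4.8, 11.0]
gripper_width: 0.0856
q [ 0.06  0.43 -0.69  1.84  0.32  0.97 -2.22] scale-frame 0.0167 0.2381 0.1419
```

View pics/side7z.png

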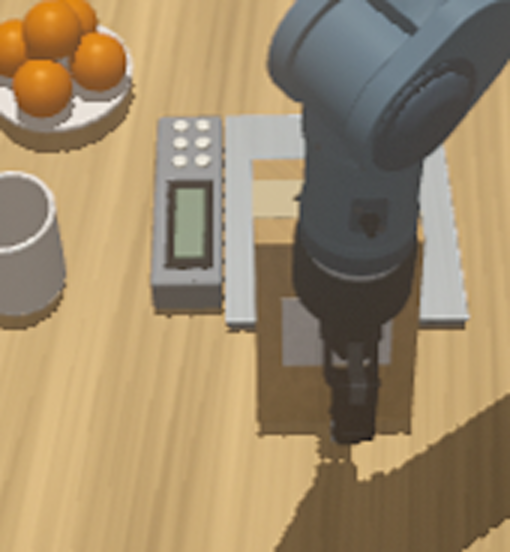

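```bash
python3 -m pendant '[{"hand":0,"linear":[0,-0.015,0],"delta_rot":[0,0,0]},{"hand":0,"linear":[0,-0.035,0],"delta_rot":[0,0,0]},{"hand":0,"linear":[0,-0.055,0],"delta_rot":[0,0,0]},{"hand":0,"linear":[0,-0.07,0],"delta_rot":[0,0,0]},{"hand":0,"linear":[-0.02,-0.07,0],"delta_rot":[0,0,0]},{"hand":0,"linear":[-0.04,-0.07,0],"delta_rot":[0,0,0]},{"hand":0,"linear":[-0.04,-0.07,0],"delta_rot":[0,0,0]},{"hand":0,"linear":[-0.04,-0.07,0],"delta_rot":[0,0,0]}]'; python3 st.py; python3 - <<'E'
from cell import vision
import cv2
for n in ("side","top"):
    f=vision.read_camera(n)["frame"]; cv2.imwrite(f"pics/{n}8.png",f)
    f=f[200:384,180:350] if n=="side" else f[165:275,90:250]
    cv2.imwrite(f"pics/{n}8z.png",cv2.resize(f,None,fx=3 if n=="side" else 5,fy=3 if n=="side" else 5,interpolation=2))
E
```

```text
t: 11.7
tool_pos: [0.5118, 0.3062, 0.1717]
tcp_rot: [[0.001, 0.111, -0.994], [-0.0, -0.994, -0.111], [-1.0, 0.001, -0.001]]
ft_force: [-0.3, 0.1, -0.5]
gripper_width: 0.0851
q [-0.04  0.43 -0.7   1.76  0.32  1.06 -2.31] scale-frame 0.0121 0.2968 0.1717
```

View pics/side8z.png

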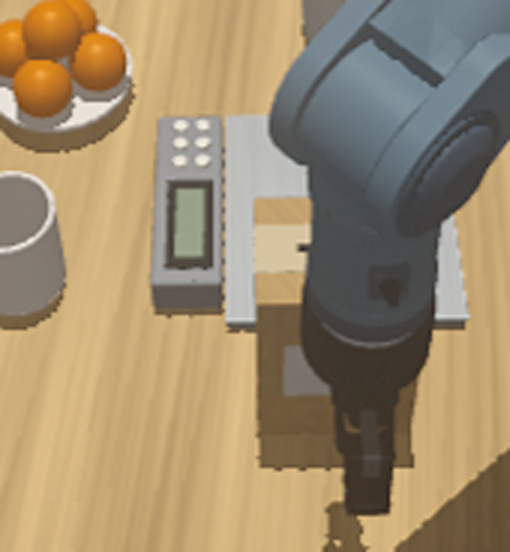

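View pics/top8z.png

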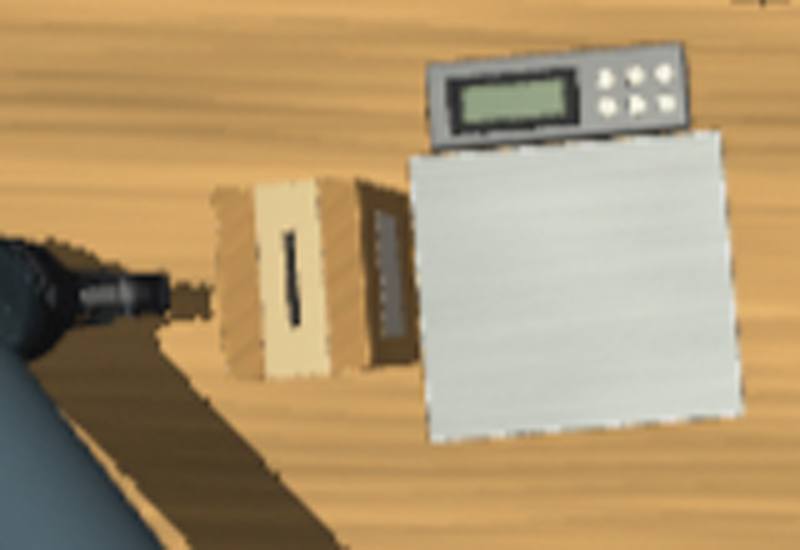

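```bash
python3 -m pendant '[{"hand":0,"linear":[-0.006,0.015,0],"delta_rot":[0,0,0]},{"hand":0,"linear":[-0.006,0.03,0],"delta_rot":[0,0,0]},{"hand":0,"linear":[-0.006,0.045,0],"delta_rot":[0,0,0]},{"hand":0,"linear":[-0.006,0.06,0],"delta_rot":[0,0,0]},{"hand":0,"linear":[-0.006,0.07,0],"delta_rot":[0,0,0]},{"hand":0,"linear":[-0.006,0.08,0],"delta_rot":[0,0,0]},{"hand":0,"linear":[-0.006,0.09,0],"delta_rot":[0,0,0]},{"hand":0,"linear":[-0.006,0.10,0],"delta_rot":[0,0,0]}]'; python3 st.py; python3 - <<'E'
from cell import vision
import cv2
for n in ("side","top"):
    f=vision.read_camera(n)["frame"]; cv2.imwrite(f"pics/{n}9.png",f)
    f=f[200:384,180:350] if n=="side" else f[165:275,90:250]
    cv2.imwrite(f"pics/{n}9z.png",cv2.resize(f,None,fx=3 if n=="side" else 5,fy=3 if n=="side" else 5,interpolation=2))
E
```

```text
t: 12.8
tool_pos: [0.5225, 0.2075, 0.1773]
tcp_rot: [[0.0, 0.113, -0.994], [0.0, -0.994, -0.113], [-1.0, -0.0, -0.0]]
ft_force: [-0.2, -0.6, 0.7]
gripper_width: 0.0852
q [ 0.13  0.36 -0.69  1.84  0.26  1.04 -2.12] scale-frame 0.0117 0.1975 0.1773
```

View pics/side9z.png

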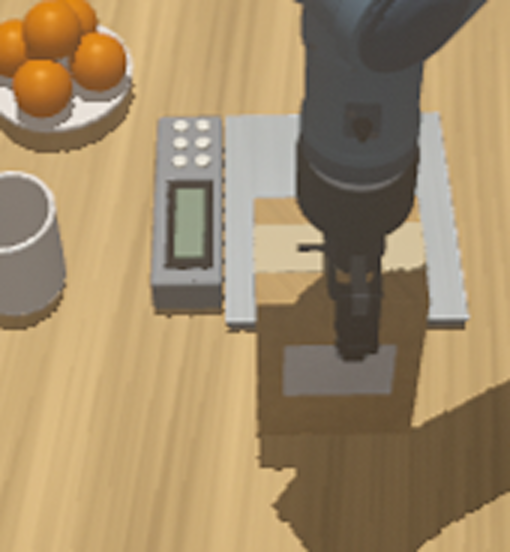

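View pics/top9z.png

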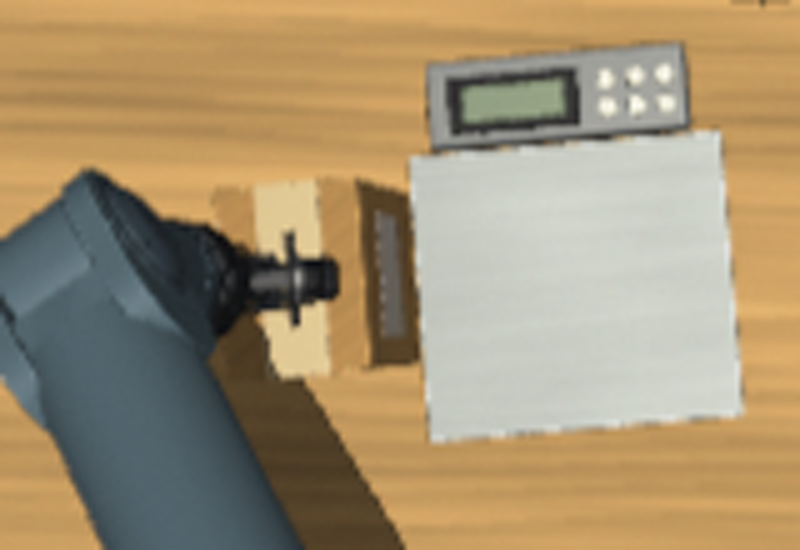

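```bash
python3 -m pendant '[{"hand":0,"linear":[-0.03,0,0],"delta_rot":[0,0,0]},{"hand":0,"linear":[-0.06,-0.02,0],"delta_rot":[-0.15,0,0]},{"hand":1,"linear":[-0.06,-0.055,0],"delta_rot":[-0.32,0,0]},{"hand":1,"linear":[-0.06,-0.065,0],"delta_rot":[-0.5,0,0]},{"hand":1,"linear":[-0.06,-0.065,0],"delta_rot":[-0.68,0,0]},{"hand":1,"linear":[-0.06,-0.065,0],"delta_rot":[-0.86,0,0]},{"hand":1,"linear":[-0.06,-0.065,0],"delta_rot":[-1.04,0,0]},{"hand":1,"linear":[-0.06,-0.065,0],"delta_rot":[-1.22,0,0]}]'; python3 st.py
```

```text
t: 13.9
tool_pos: [0.515, 0.273, 0.2374]
tcp_rot: [[0.0, 0.973, -0.229], [0.001, -0.229, -0.973], [-1.0, -0.0, -0.0]]
ft_force: [-0.1, -1.0, -0.0]
gripper_width: -0.0002
q [ 0.21  0.4  -0.95  1.72  0.35  1.2  -1.06] scale-frame 0.0115 0.2634 0.2374
```

```bash
python3 -m pendant '[{"hand":1,"linear":[0.01,0,0],"delta_rot":[-0.18,0,0]},{"hand":1,"linear":[0.03,0,0],"delta_rot":[-0.35,0,0]},{"hand":1,"linear":[0.05,0,0],"delta_rot":[-0.35,0,0]},{"hand":1,"linear":[0.065,0,0],"delta_rot":[-0.35,0,0]},{"hand":1,"linear":[0.072,0,0],"delta_rot":[-0.35,0,0]},{"hand":1,"linear":[0.072,0,0],"delta_rot":[-0.35,0,0]},{"hand":1,"linear":[0.072,0,0],"delta_rot":[-0.35,0,0]},{"hand":1,"linear":[0.072,0,0],"delta_rot":[-0.35,0,0]}]'; python3 st.py;  python3 - <<'E'
from cell import vision
import cv2
for n in ("side","top"):
    f=vision.read_camera(n)["frame"]
    f=f[200:384,180:350] if n=="side" else f[165:275,90:250]
    cv2.imwrite(f"pics/{n}10z.png",cv2.resize(f,None,fx=3 if n=="side" else 5,fy=3 if n=="side" else 5,interpolation=2))
E
```

```text
t: 14.9
tool_pos: [0.5156, 0.2728, 0.1661]
tcp_rot: [[0.001, 0.994, 0.112], [0.001, 0.112, -0.994], [-1.0, 0.001, -0.0]]
ft_force: [0.7, -0.4, -0.3]
gripper_width: -0.0002
q [ 0.21  0.51 -0.96  1.79  0.47  1.09 -0.81] scale-frame 0.0122 0.2632 0.1661
```

View pics/top10z.png

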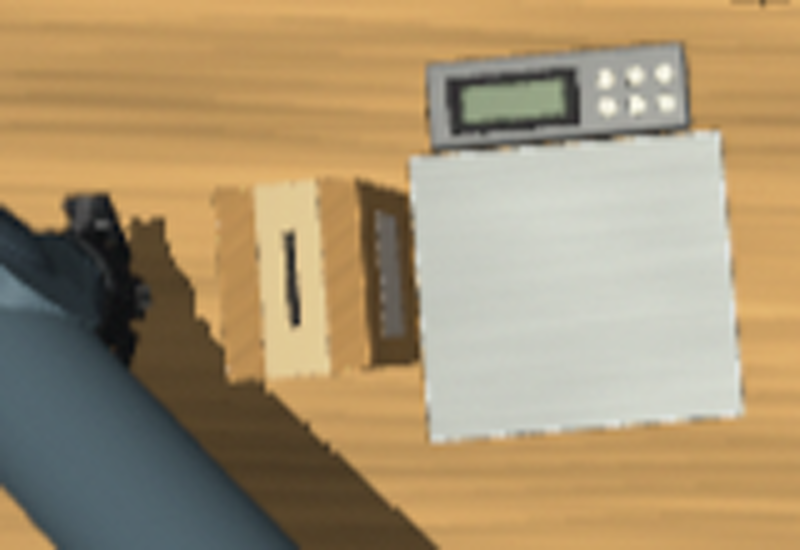

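```bash
python3 -m pendant '[{"hand":1,"linear":[0,0,0.02],"delta_rot":[0,0,0]},{"hand":1,"linear":[0,0,0.04],"delta_rot":[0,0,0]},{"hand":1,"linear":[0,0,0.05],"delta_rot":[0,0,0]},{"hand":1,"linear":[0,0,0.06],"delta_rot":[0,0,0]},{"hand":1,"linear":[0,0,0.07],"delta_rot":[0,0,0]},{"hand":1,"linear":[0,0,0.08],"delta_rot":[0,0,0]},{"hand":1,"linear":[0,0,0.09],"delta_rot":[0,0,0]},{"hand":1,"linear":[0,0,0.095],"delta_rot":[0,0,0]}]'; python3 st.py;  python3 - <<'E'
from cell import vision
import cv2
for n in ("side","top"):
    f=vision.read_camera(n)["frame"]
    f=f[200:384,180:350] if n=="side" else f[165:275,90:250]
    cv2.imwrite(f"pics/{n}11z.png",cv2.resize(f,None,fx=3 if n=="side" else 5,fy=3 if n=="side" else 5,interpolation=2))
E
```

```text
t: 16.0
tool_pos: [0.526, 0.1768, 0.1651]
tcp_rot: [[-0.0, 0.994, 0.111], [-0.001, 0.111, -0.994], [-1.0, -0.0, 0.001]]
ft_force: [0.4, 0.4, 1.9]
gripper_width: 0.0001
q [ 0.41  0.45 -0.98  1.85  0.43  1.06 -0.63] scale-frame 0.0117 0.1666 0.1651
```

View pics/top11z.png

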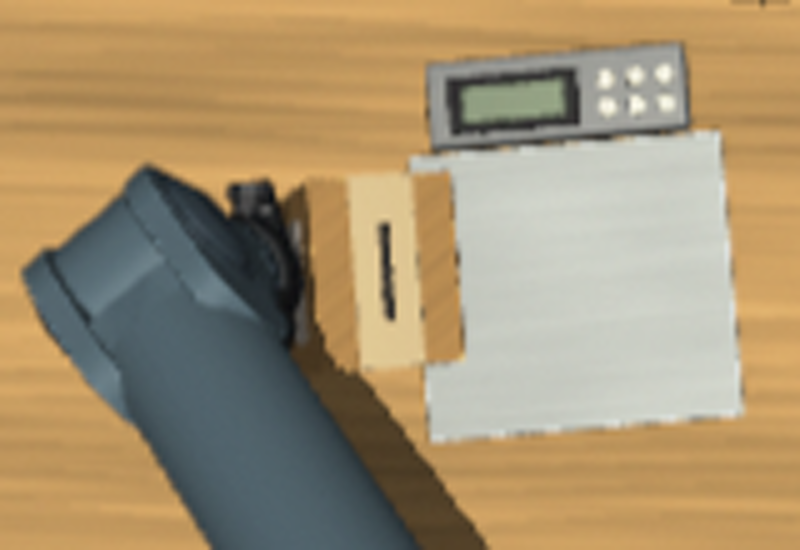

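View pics/side11z.png

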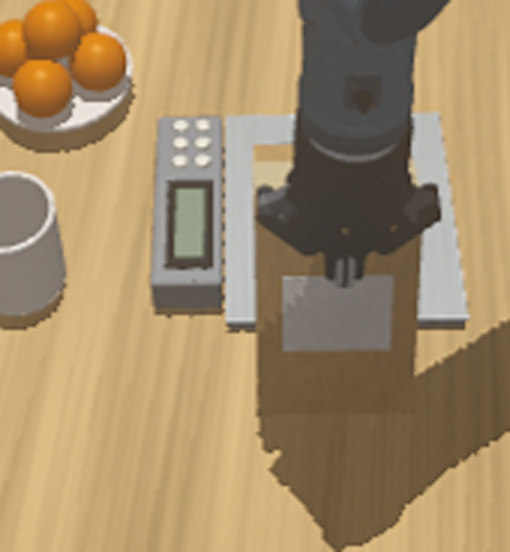

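```bash
python3 -m pendant '[{"hand":1,"linear":[0,0,0.008],"delta_rot":[0,0,0]},{"hand":1,"linear":[0,0,0.016],"delta_rot":[0,0,0]},{"hand":1,"linear":[0,0,0.024],"delta_rot":[0,0,0]},{"hand":1,"linear":[0,0,0.032],"delta_rot":[0,0,0]},{"hand":1,"linear":[0,0,0.04],"delta_rot":[0,0,0]},{"hand":1,"linear":[0,0,0.048],"delta_rot":[0,0,0]},{"hand":1,"linear":[0,0,0.05],"delta_rot":[0,0,0]},{"hand":1,"linear":[0,0,0.05],"delta_rot":[0,0,0]}]'; python3 st.py;  python3 - <<'E'
from cell import vision
import cv2
for n in ("side","top"):
    f=vision.read_camera(n)["frame"]
    f=f[200:384,180:350] if n=="side" else f[165:275,90:250]
    cv2.imwrite(f"pics/{n}12z.png",cv2.resize(f,None,fx=3 if n=="side" else 5,fy=3 if n=="side" else 5,interpolation=2))
E
```

```text
t: 17.1
tool_pos: [0.5314, 0.1282, 0.1653]
tcp_rot: [[0.0, 0.994, 0.112], [0.0, 0.112, -0.994], [-1.0, 0.0, -0.0]]
ft_force: [0.6, -1.3, -0.1]
gripper_width: 0.0
q [ 0.5   0.43 -0.98  1.87  0.41  1.05 -0.53] scale-frame 0.0116 0.1177 0.1653
```

View pics/top12z.png

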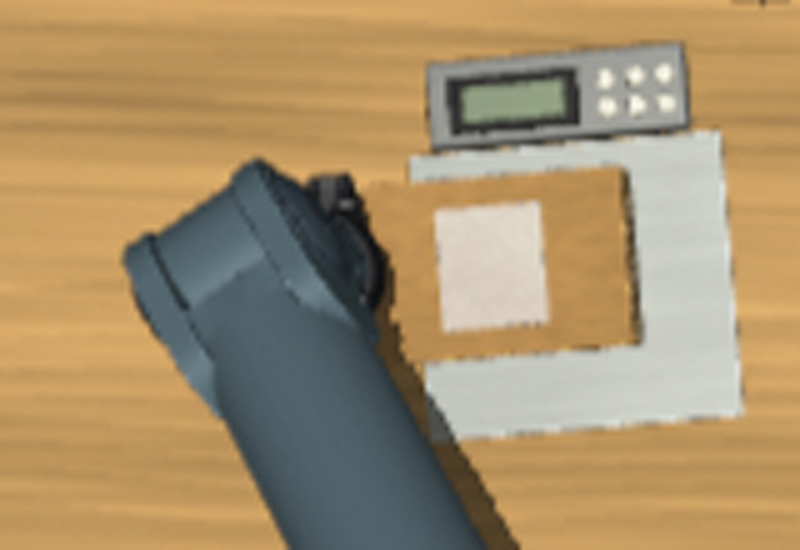

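View pics/side12z.png

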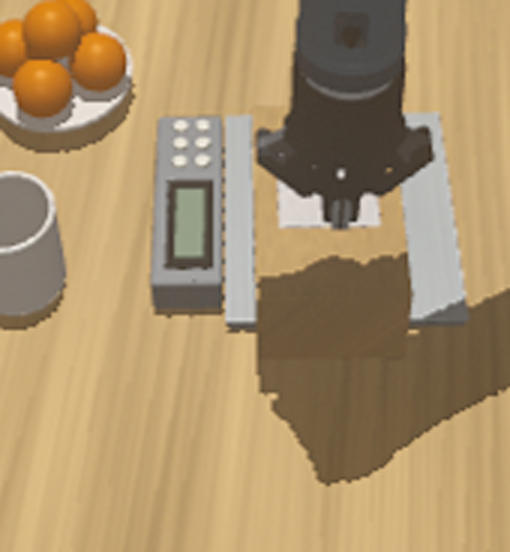

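```bash
python3 -m pendant '[{"hand":1,"linear":[-0.03,0,-0.02],"delta_rot":[0,0,0]},{"hand":1,"linear":[-0.06,0,-0.06],"delta_rot":[0,0,0]},{"hand":1,"linear":[-0.08,0,-0.11],"delta_rot":[0,0,0]},{"hand":1,"linear":[-0.08,0,-0.16],"delta_rot":[0,0,0]},{"hand":1,"linear":[-0.08,0,-0.19],"delta_rot":[0,0,0]},{"hand":1,"linear":[-0.08,0,-0.20],"delta_rot":[0,0,0]},{"hand":1,"linear":[-0.08,0,-0.20],"delta_rot":[0,0,0]},{"hand":1,"linear":[-0.08,0,-0.20],"delta_rot":[0,0,0]}]'; python3 st.py;  python3 - <<'E'
from cell import vision
import cv2
for n in ("side","top"):
    f=vision.read_camera(n)["frame"]; cv2.imwrite(f"pics/{n}13.png",f)
    f=f[200:384,180:350] if n=="side" else f[165:275,90:250]
    cv2.imwrite(f"pics/{n}13z.png",cv2.resize(f,None,fx=3 if n=="side" else 5,fy=3 if n=="side" else 5,interpolation=2))
E
```

```text
t: 18.2
tool_pos: [0.51, 0.3249, 0.2449]
tcp_rot: [[-0.0, 0.994, 0.109], [-0.002, 0.109, -0.994], [-1.0, -0.0, 0.002]]
ft_force: [0.2, 0.3, -1.0]
gripper_width: -0.0001
q [ 0.15  0.47 -1.01  1.66  0.42  1.25 -0.85] scale-frame 0.0124 0.3156 0.2449
```

View pics/top13z.png

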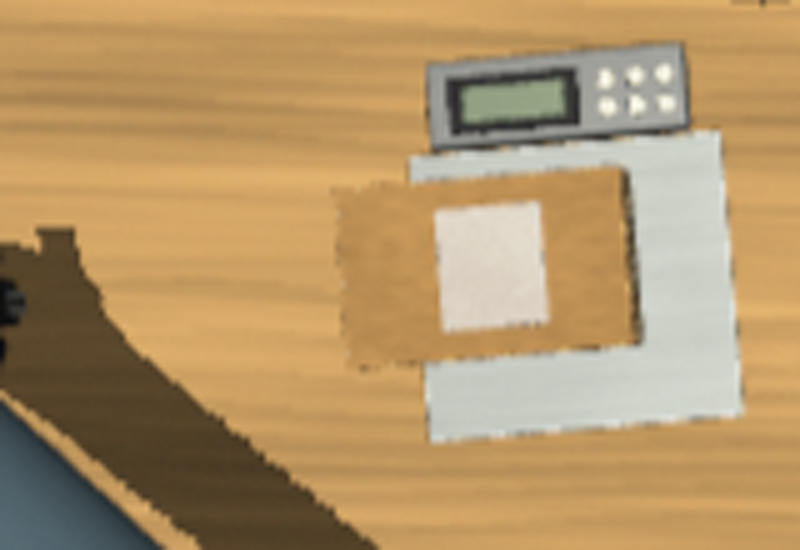

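View pics/side13.png

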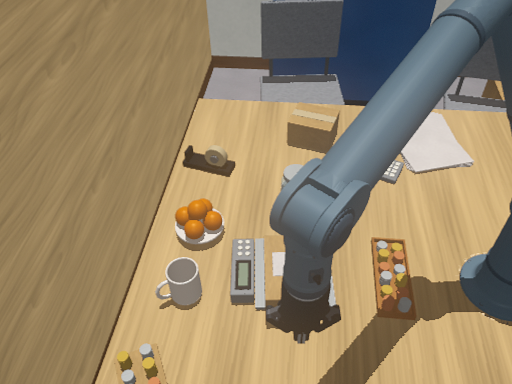

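```bash
python3 - <<'E'
from m import *
meas([(89.6+x/5,164.6+y/5) for x,y in[(333,190),(625,168),(640,345),(350,368)]],.104)
E
```

```text
xs,ys 0.015 0.0492 yaw rel deg 0.9 sizes [np.float64(0.194), np.float64(0.117), np.float64(0.191), np.float64(0.118)]
```

```bash
python3 - <<'E'
import cv2,numpy as np
a=cv2.imread("pics/top0.png").astype(int);b=cv2.imread("pics/top13.png").astype(int)
for n,(x0,x1,y0,y1) in dict(jar=(255,290,203,238),mug=(165,197,123,158),fruit=(218,266,120,168),short=(345,408,208,265)).items(): print(n,(abs(a-b)[y0:y1,x0:x1].max(2)>40).sum())
from cell import r
r.hand_in()
E
```

```text
jar 0
mug 0
fruit 0
short 0
the job is handed in; nothing more can be done
```

The carton is lying flat on its broad side on the platform, and the job was handed in at about 18 s of the 48 s allowed.

- **Sliding:** I pushed it upright along the table with the outside of an open finger until it butted against the platform's edge. The top camera put it at 156 mm in the scale's own y (155 is exact contact), 0.4° off square.
- **Toppling:** Two tries to push the top over failed. On the first, the edge of the carton's top caught on the wide part of the gripper, with about 12 N at the wrist, and I backed off. On the second, the fingertips passed just over the top. The carton settled back upright each time, 3 to 4 mm farther from the edge (judged by eye). I then closed the gripper, turned it 90° and pushed at 165 mm height, and the carton went over.
- **Final position:** By the top camera its centre is at x = +15 mm and y = +49 mm in the scale's frame. It is 0.9° out of line and its foot end overhangs about 34 mm. I left it there because it is inside the 70 mm limit, though not exactly central.
- **Other checks:** Comparing the first and last top pictures showed no change around the jar, mug, fruit or short carton. The arm was clear of everything at the end. I judged the carton flat and at rest from the pictures only, since there is no depth or scale reading.

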